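Seat the heat sink under the sprung gantry of the test fixture

TASK

Lay the finned heat sink flat on the open front plate of the test fixture, in front of the mouth of its channel, then push it along the channel and under the sprung gantry until it bears on the end stop behind. The stop's setting is different each time, so find it by feel: over and above the drag of the gantry's shoe, press the heat sink home on the stop with about 10 N, never more than 15 N, then let go and leave it standing against the stop. Do not disturb the other small things lying about.

Things in the scene. Friction and masses are not known exactly. Their poses are not given: they have to be found in the camera images.
- fixture: Fixed aluminium fixture: a channel runs under a low grey gantry to an end stop. Origin on the worktop just inside the gantry; x = push direction (mouth to stop, roughly away from the robot), y to its left, z up. The next 3 points share these axes; all x, y, z in mm are in this frame. Base plate x -140 to 105, y +-52, top at z = 4 (parts slide on it). The end stop's pad alone has an unmeasured place.
- front_plate (a point): Point on the top of the open front plate (x = -100, y = 0, z = 4); open plate x -140 to -78. The flared mouth (20 degrees) runs from x = -78 to -56, then straight rails 67 mm apart, 8 mm thick, tops at z = 18, to x = +40.
- gantry_top (a point): Middle of the bridge's top (x = 8, z = 54). Gantry x -4 to 20; posts y 41.5 to 51.5 on either side, bridge z 42 to 54; pins on it reach z = 63. It carries the shoe.
- shoe (a point): Middle of the underside of the sprung black shoe under the bridge (x = 15, z = 32.5 when free), 44 mm wide, with a 10 degree lead-in ramp toward the mouth. The heat sink (top at z = 34 on the plate) lifts it 1.5 mm; it then presses down with about 3 N: 1 to 4 N of drag (more if the hand bears down too), felt from about x = +3 of the front and steady from +12.
- end_stop: Grey block at x 76 to 98 (its frame is the fixture's) with a screw carrying a sprung steel pad (30 mm wide, z 9 to 29) that meets the heat sink's front. The screw's setting is not given: the free pad's face is anywhere from x = +16 to +46. The pad gives 5 N/mm from 0.6 N preload over 7 mm, then is rigid. When let go, it may push the heat sink back 1 to 2 mm yet still bears on it: that is right.
- heat_sink: The heat sink named below (the same thing; origin at the centre of its underside).
- heat_sink_center (a point): Centre (half-way up) of the loose aluminium heat sink with upright fins: a block 60 mm (its x) by 64 mm (its y) by 30 mm high (its z), 0.1 to 0.18 kg, solid to the touch; it lies flat on the worktop to the left or right of the fixture. It may go into the channel with either its x or its y along it.
- relay_board: Bystander: small circuit board 50 x 70 x 17 mm with three block relays, on the other side of the fixture. Origin under its centre.
- flux_tin: Bystander: low round tin, 51 mm diameter, 20 mm high, left of the fixture. Origin under its centre.
- driver_white: Bystander: screwdriver with white handle, 150 mm long, 22 mm thick, lying right of the fixture. Origin under its centre.
Mind the look-alikes: they are no part of the job. Several things look just like the heat_sink: the one meant starts nearest to the robot's base.

How it is judged:
By the outcome, as a careful person would: the job done as asked, in the order asked, and still so for the second after the job is handed in, with the robot touching nothing.
It also fails if it takes over 72 s, if anything falls off the work surface, if the arm or the gripper's body presses on something with over 40 N, if the wrist force passes 120 N, or if a joint passes its speed limit or range.

ROBOT

A 6-joint arm with a two-finger parallel gripper is mounted at the origin on a cart in front of the work surface, level with it; the furniture and walls round the work are solid. World frame = base frame: x ahead of the robot, y to its left, z up, the work surface at z = 0. Lengths are in mm, angles in rad, forces in N, time in s.
With the tool pointing down it reaches from about 350 to 975 mm from the base axis. Payload 7.1 kg.
Tool frame: the origin (TCP) lies on the front face of the gripper's body, between the roots of the fingers; the fingertips stand 80 mm ahead of it and the grasp point (between the pads) lies 61 mm ahead of it; z points along the fingers, y is the line along which they close (so a half turn about z gives the same grasp; the last joint's range is limited). The gripper opens to 88 mm and grips with 3 to 60 N. Pads are 20 mm wide; open, the fingers measure 115 mm over their backs; the gripper's body (75 mm by 178 mm) begins 61 mm behind the grasp point.
Start: joints at [1.297, 0.423, 1.63, -0, 1.089, -0.019], TCP at [157.501, 604.813, 302.675] pointing down, gripper open.
Joint ranges: [-3, 3], [-0.9, 2.11], [0.09, 2.58], [-1.31, 4.45], [0.11, 2.69], [-2.54, 2.54]. Speed limits (rad/s): [2.39, 2.39, 3.01, 3.14, 3.14, 3.14].

INTERFACE

Orientations are given as a rotation vector (axis times angle).
In Python, from workcell import readout, vision, close_job gives the robot as it stands.
- The arm moves only by the tool servo_tool, never from a script. Its argument "plan" is a list that holds one entry, the list of rows, each a list of 7 numbers: the gripper command: -1 is fully open, 1 is shut, values between are in proportion, then the shift along the world's x, y, z in units of 40 mm (1.0 is 40 mm), then the turn, a rotation vector about the world's x, y, z in units of 5 degrees (1.0 is 5 degrees). A call has 1 to 5 rows; each row shifts and turns the commanded pose from where the row before left it; what a row does not reach is not made up. A row lasts 1/12 s, in which the tool goes at most 41.7 mm and 7.16 degrees, less where a joint would pass 70% of its speed; a pose out of reach is approached as far as the arm can. A call is refused whole if a number of a shift passes 1 or a number of a turn 1, either way. A call with a gripper value outside its range is refused whole. The fingers move at their own pace and stop on an object; the grip force is fixed at half the most. Time passes only in rows, so rows that do not move let the fingers close. It gives the time, the measured TCP pose, the force, the opening and the grip force at its end, in the units of the state.
- readout.get_obs(): the state, without advancing time (a new reading comes with each control period).
- vision.get_image(name): name is "scene" or "top"; returns the picture (384x512x3 uint8, red, green, blue); there is no depth.
- vision.camera_params(name): a dict with "fx", "fy", "cx", "cy" (pixels), "rvec" (rotation vector, rad) and "tvec" (3), from world to camera coordinates, as OpenCV has them. Camera axes: x right, y down, z forward; pixel columns grow to the right and rows downward; lengths in mm; the calibration is good to about 2 mm. A picture is of the moment at which its call begins. camera_params takes no time and is no camera call.
- close_job(): hands the job in; it is judged then, once.
The state is a dict: "t": time; "qpos": joint angles; "qvel": joint speeds; "joint_torque": joint torques, N m; "ee_pos": TCP position; "orientation": TCP orientation; "ft_force": force on the tool from outside, world axes, zero at the start; "moment": the same for the moment, N m; "width": finger opening in mm; "grasp_force": force on a finger pad.
Only numpy, scipy, OpenCV 4.12 (cv2) and the standard library are available. Lean on these libraries where they do the work, as an engineer would, in place of code of your own. Each camera call takes 0.05 s, during which the arm holds its last target. There are 200 camera calls.

## Working session

There is one attempt and no reset: what is moved stays moved. The work goes in short steps, Python scripts to look and compute and a tool call to move; the robot and the scene stay as the last step left them, time stands still between calls to the robot, and variables do not carry over. Pictures are saved under pics/ and viewed, at most 10 in all, crops included, and the job is handed in when it is done.

Besides the shell and the picture viewer there is one more tool, called after "Request:" as name([rows], argument=value, ...), one row to a line, values as JSON. servo_tool: Moves the arm, as the interface text tells. Its arguments: {"type":"object","properties":{"plan":{"type":"array"}},"required":["plan"]}

```bash
mkdir -p pics
python3 - <<'E'
from workcell import readout, vision
import cv2
for n in("scene","top"):
    im=vision.get_image(n); cv2.imwrite(f"pics/{n}0.png",cv2.resize(im[:,:,::-1],(800,600),interpolation=cv2.INTER_CUBIC)); cv2.imwrite(f"pics/{n}_raw.png",im[:,:,::-1])
    print(n,vision.camera_params(n))
print(readout.get_obs())
E
```

```text
scene {'fx': 412.8478951310459, 'fy': 412.8478951310459, 'cx': 254.34091858711443, 'cy': 187.27861066224202, 'rvec': array([ 1.98622064, -0.95465136,  0.51575282]), 'tvec': array([-299.10909074,  298.24581723,  725.47960568])}
top {'fx': 450.6698625323752, 'fy': 450.6698625323752, 'cx': 260.9338480225736, 'cy': 186.2075045945626, 'rvec': array([ 2.17347488, -2.13481389,  0.16863744]), 'tvec': array([  24.66694641,  544.01211052, 1084.91297811])}
{'t': 0.1, 'qpos': array([ 1.29699134e+00,  4.23755836e-01,  1.63060817e+00, -6.01772728e-06,
        1.08861209e+00, -1.89778695e-02]), 'qvel': array([-0.00051721, -0.00228186, -0.00231148,  0.00049965,  0.00078809,
       -0.00041414]), 'joint_torque': array([-6.16333455e-04, -5.45614636e+01, -2.74325538e+01,  6.44387584e-02,
        1.89870363e-02,  7.19617049e-06]), 'ee_pos': array([157.40473394, 604.44550177, 301.98684324]), 'orientation': array([-3.99169915e-01, -3.11593138e+00,  2.15095449e-03]), 'ft_force': array([ 0.52128796,  0.54458934, -0.179751  ]), 'moment': array([-0.00669296, -0.05930837, -0.02208541]), 'grasp_force': 0.0, 'width': 87.77004292202611}
```

View pics/scene0.png

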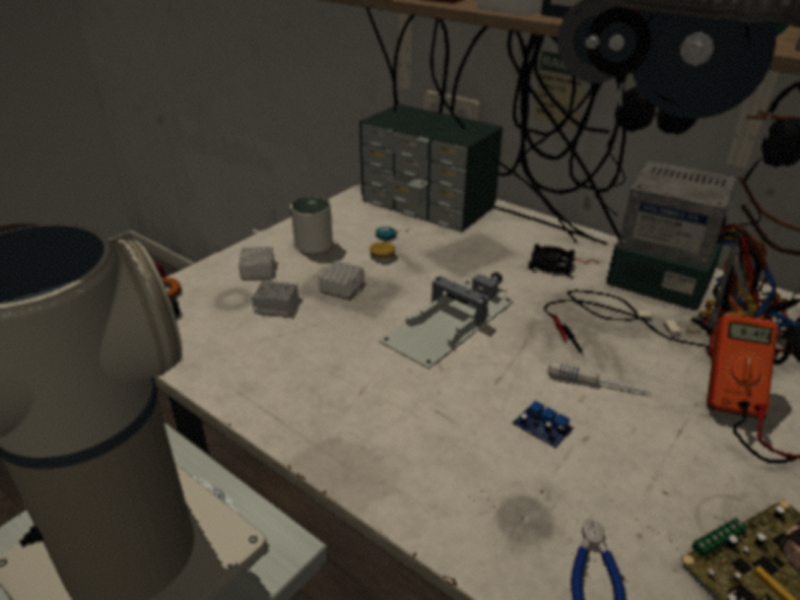

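View pics/top0.png

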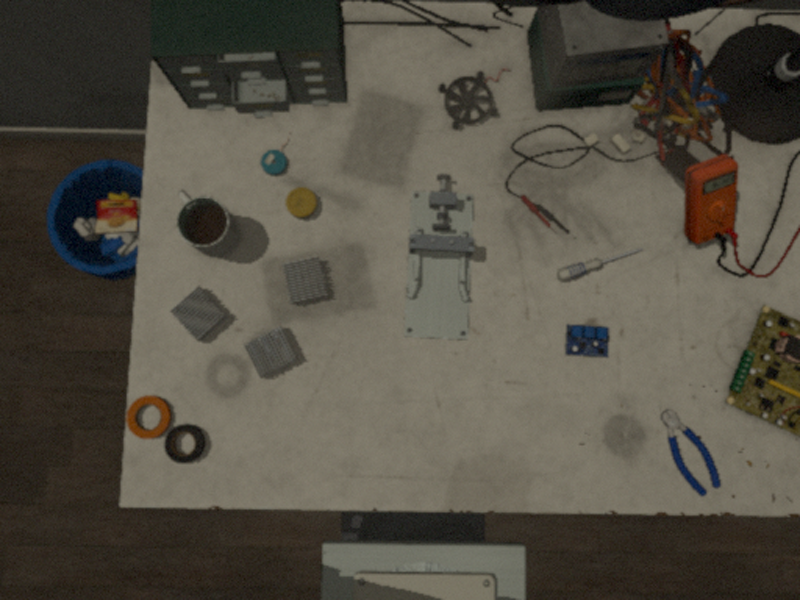

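Look-alikes in the top view (800x600): A (306,281), B (202,314), C (274,352). The base lies off the bottom near column 425, so C looks nearest. I'll confirm this in an enlarged crop, with ranges computed.

```bash
cat > h.py <<'E'
import cv2,numpy as np
from workcell import readout, vision
def P(n):
    c=vision.camera_params(n);return np.array([[c['fx'],0,c['cx']],[0,c['fy'],c['cy']],[0,0,1]]),cv2.Rodrigues(c['rvec'])[0],c['tvec']
def back(n,uv,z):
    K,R,t=P(n);d=R.T@np.linalg.inv(K)@[uv[0],uv[1],1];o=-R.T@t
    return (o+d*(z-o[2])/d[2])[:2]
def proj(n,p):
    K,R,t=P(n);q=K@(R@np.array(p,float)+t);return q[:2]/q[2]
def crop(n,x0,y0,w,h,s,f,im=None):
    if im is None: im=vision.get_image(n)[:,:,::-1]
    im=im[y0:y0+h,x0:x0+w]; im=cv2.resize(im,None,fx=s,fy=s,interpolation=cv2.INTER_CUBIC)
    cv2.imwrite(f,cv2.convertScaleAbs(im,alpha=1.5))
E
python3 - <<'E'
from h import *
im=cv2.imread('pics/top_raw.png')
crop("top",100,108,210,140,3.8,"pics/c1.png",im)
for k,(u,v) in dict(A=(306,281),B=(202,314),C=(274,352)).items():
    p=back("top",(u*.64,v*.64),30);print(k,p.round(),np.hypot(*p).round())
E
```

```text
A [558. 198.] 592.0
B [501. 361.] 618.0
C [443. 244.] 506.0
```

View pics/c1.png

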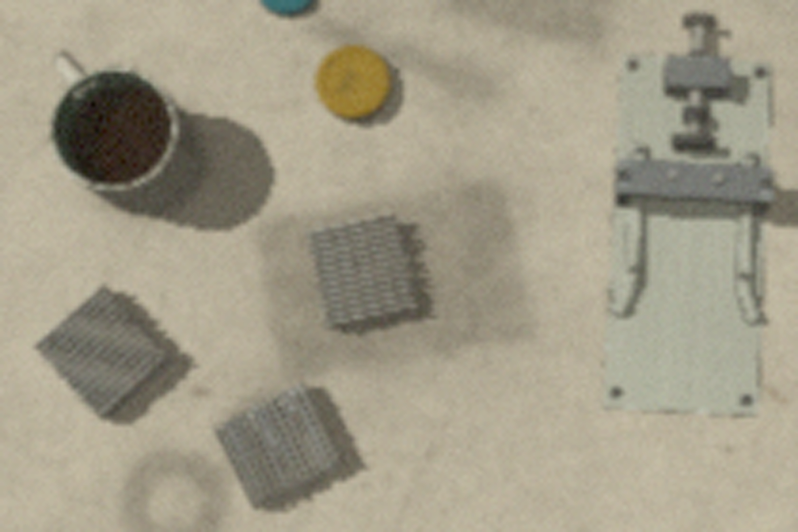

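The crop shows C (crop 280,448; nearest, 506 mm versus 592 and 618). Its corners are at (217,432), (305,387), (343,460), (262,508). The plate corners are at (604,409), (756,412), (771,67), (621,58).

Run:
```python
from h import *
b=lambda c,z:back("top",(100+(c[0]+.5)/3.8-.5,108+(c[1]+.5)/3.8-.5),z)
q=np.array([b(c,30) for c in[(217,432),(305,387),(343,460),(262,508)]])
print("C",q.round(1),q.mean(0).round(1))
for i in range(4):
    d=q[(i+1)%4]-q[i];print(np.hypot(*d).round(1),np.degrees(np.arctan2(d[1],d[0])).round(1))
# fixture rigid fit
m=[(-140,52),(-140,-52),(105,-52),(105,52)]
w=np.array([b(c,4) for c in[(604,409),(756,412),(771,67),(621,58)]])
print(w.round(1))
z=np.array(m)@[1,1j];ww=w@[1,1j]
a=np.sum((ww-ww.mean())*np.conj(z-z.mean()));th=np.angle(a);t=ww.mean()-np.exp(1j*th)*z.mean()
print("fix",t,np.degrees(th),abs(ww-t-np.exp(1j*th)*z))
for nm,p,zz in[("bridge L",(8,51.5),54),("bridge R",(8,-51.5),54),("pad c",(40,0),29),("rail-mouth L",(-78,45),18)]:
    s=t+np.exp(1j*th)*complex(*p);u=proj("top",(s.real,s.imag,zz));print(nm,((u-[100,108])*3.8).round())
o=b((694,140),29);f=(complex(*o)-t)*np.exp(-1j*th);print("pad approx",f)
```

```text
C [[452.  290.7]
 [482.4 234.8]
 [435.3 208.2]
 [403.4 259.3]] [443.3 248.2]
63.7 -61.5
54.2 -150.5
60.2 122.0
57.9 32.9
[[473.6  38.7]
 [473.4 -63.3]
 [712.1 -72.5]
 [716.3  31.2]]
fix (611.3135855124106-17.01282159987541j) -1.863462072845707 [0.94186073 3.88300972 2.51265386 1.72113986]
bridge L [614. 176.]
bridge R [772. 185.]
pad c [693. 142.]
rail-mouth L [617. 314.]
pad approx (42.05402500650221+0.11492568196271757j)
```

Request:
servo_tool([
  [[-1,0.596,-0.742,-0.2,0,0,0.745],[-1,0.596,-0.742,-0.2,0,0,0.745],[-1,0.596,-0.742,-0.2,0,0,0.745],[-1,0.596,-0.742,-0.2,0,0,0.745],[-1,0.596,-0.742,-0.2,0,0,0.745]],
])

```text
t: 0.52
ee_pos: [277.2, 454.8, 262.1]
orientation: [0.116, -3.139, 0.001]
ft_force: [0.8, -1.0, -0.5]
width: 88.0
grasp_force: 0.0
```

Request:
servo_tool([
  [[-1,0.596,-0.742,-0.3,0,0,0.745],[-1,0.596,-0.742,-0.3,0,0,0.745],[-1,0.596,-0.742,-0.3,0,0,0.745],[-1,0.596,-0.742,-0.3,0,0,0.745],[-1,0.596,-0.742,-0.3,0,0,0.745]],
])

```text
t: 0.93
ee_pos: [396.6, 306.3, 202.1]
orientation: [0.622, -3.079, 0.0]
ft_force: [0.6, 0.7, 0.1]
width: 87.8
grasp_force: 0.0
```

Request:
servo_tool([
  [[-1,0.596,-0.742,-0.3,0,0,0.745],[-1,0.596,-0.742,-0.3,0,0,0.745],[-1,0,0,0,0,0,0],[-1,0,0,0,0,0,0]],
])

```text
t: 1.27
ee_pos: [444.2, 246.9, 177.8]
orientation: [0.809, -3.034, 0.001]
ft_force: [-0.2, -0.4, 0.3]
width: 88.0
grasp_force: 0.0
```

Run:
```python
from h import *
c=proj("scene",(443,248,15));print(c)
crop("scene",int(c[0])-65,int(c[1])-65,130,100,6,"pics/c2.png")
for p in[(443,248,30),(443-16-28*.866+0*1,248,30)]:pass
q=[(452,290.7),(482.4,234.8),(435.3,208.2),(403.4,259.3)]
print([((proj("scene",(*p,30))-[int(c[0])-65,int(c[1])-65])*6).round() for p in q])
```

```text
[175.45388649 190.45470701]
[array([341., 325.]), array([473., 339.]), array([437., 404.]), array([306., 395.])]
```

View pics/c2.png

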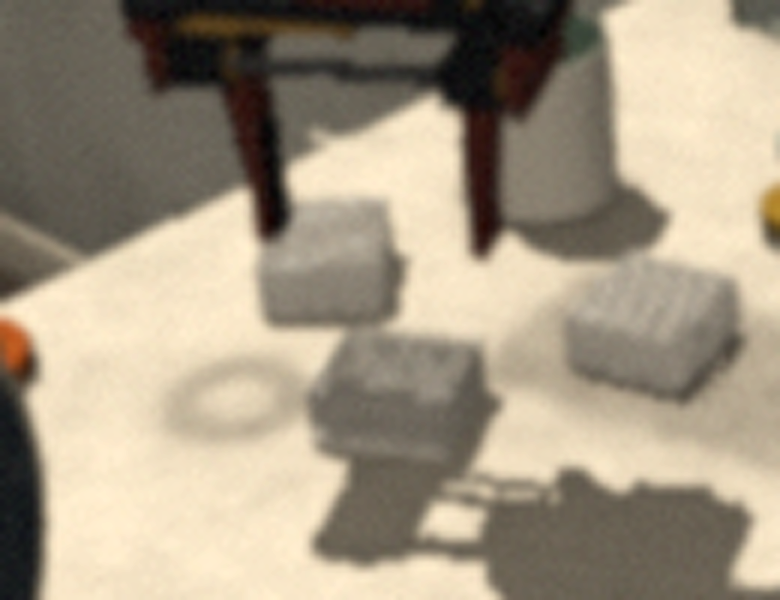

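The picture shows the sink's top face at crop (345,332), (485,347), (470,408) and (310,398). The open fingers straddle it, so I'll descend and grip.

Request:
servo_tool([
  [[-1,0,-0.05,-0.75,0,0,0],[-1,0,0,-0.75,0,0,0],[-1,0,0,-0.5,0,0,0],[-1,0,0,-0.25,0,0,0],[-1,0,0,0,0,0,0]],
])

```text
t: 1.73
ee_pos: [442.0, 247.3, 87.2]
orientation: [0.817, -3.03, 0.001]
ft_force: [-0.2, 0.3, 0.2]
width: 88.0
grasp_force: 0.0
```

Request:
servo_tool([
  [[1,0,0,0,0,0,0],[1,0,0,0,0,0,0],[1,0,0,0,0,0,0],[1,0,0,0,0,0,0],[1,0,0,0,0,0,0]],
])

```text
t: 2.15
ee_pos: [444.1, 247.1, 89.8]
orientation: [-0.815, 3.032, 0.001]
ft_force: [-2.1, 2.0, 7.8]
width: 63.7
grasp_force: 30.0
```

Request:
servo_tool([
  [[1,0,0,0,0,0,0],[1,0,0,0,0,0,0],[1,0,0,0,0,0,0]],
])

```text
t: 2.4
ee_pos: [444.1, 247.1, 89.8]
orientation: [-0.815, 3.032, 0.001]
ft_force: [-1.7, 0.7, 8.3]
width: 63.4
grasp_force: 30.0
```

Request:
servo_tool([
  [[1,0,0,0.3,0,0,0],[1,0,0,0.5,0,0,0],[1,0,0,0.5,0,0,0],[1,0,0,0.2,0,0,0]],
])

```text
t: 2.73
ee_pos: [444.4, 247.0, 151.4]
orientation: [-0.815, 3.031, 0.001]
ft_force: [-0.1, -0.5, -1.4]
width: 64.1
grasp_force: 30.0
```

Request:
servo_tool([
  [[1,0.1,-0.5,0,0,0,-0.5],[1,0.18,-0.8,0,0,0,-0.8],[1,0.18,-0.8,0,0,0,-0.8],[1,0.18,-0.8,0,0,0,-0.8],[1,0.18,-0.8,0,0,0,-0.8]],
])

```text
t: 3.15
ee_pos: [476.3, 97.2, 149.0]
orientation: [-0.313, 3.126, -0.0]
ft_force: [0.8, 0.8, -1.4]
width: 63.7
grasp_force: 30.0
```

Request:
servo_tool([
  [[1,0.18,-0.8,0,0,0,-0.8],[1,0.18,-0.8,0,0,0,-0.8],[1,0.18,-0.8,0,0,0,-0.8],[1,0.06,-0.4,0,0,0,-0.28],[1,0,0,0,0,0,0]],
])

```text
t: 3.57
ee_pos: [501.0, -16.2, 149.0]
orientation: [0.057, 3.14, -0.001]
ft_force: [0.5, -0.1, -0.8]
width: 63.9
grasp_force: 30.0
```

Run:
```python
from h import *
c=proj("scene",(530,-15,20));print(c)
crop("scene",int(c[0])-70,int(c[1])-60,140,105,5.7,"pics/c3.png");print(int(c[0])-70,int(c[1])-60)
o=readout.get_obs();print(o['ee_pos'],o['orientation'],o['ft_force'],o['width'],o['moment'])
```

```text
[271.24455612 210.15158032]
201 150
[500.45994207 -14.79483254 148.87209966] [5.40165186e-02 3.14083190e+00 7.86853125e-06] [ 0.87353855  0.58670977 -1.71363487] 63.515498588266 [0.04098784 0.03784527 0.02499268]
```

View pics/c3.png

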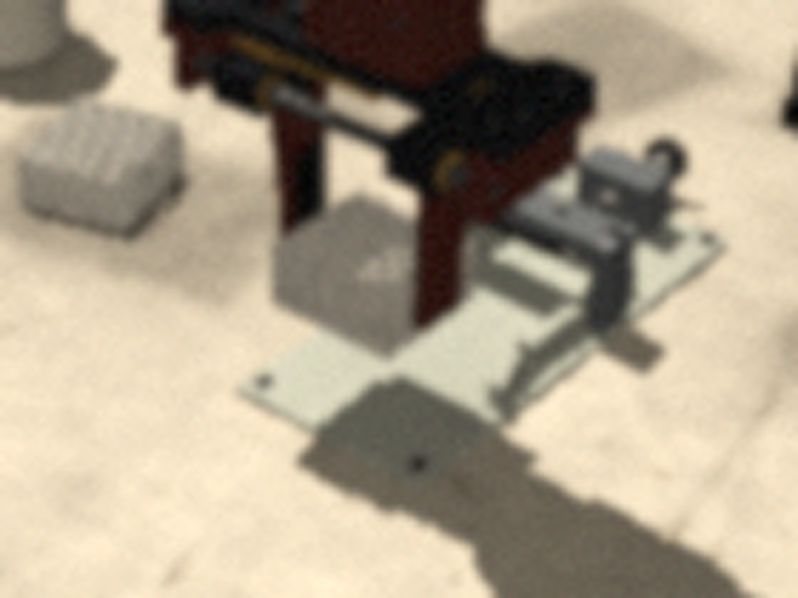

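The sink is held level. Its rear bottom corners are at crop (275,305) and (388,357); the plate's front-left corner is at (240,390) and its rear-right at (727,243); the gantry is clear ahead. Next I'll check the sink's offset in the grip and the fixture pose.

Run:
```python
from h import *
b=lambda c,z:back("scene",(201+(c[0]+.5)/5.7-.5,150+(c[1]+.5)/5.7-.5),z)
for c in[(275,305),(388,357)]:print("sink rear bottom",b(c,60).round(1))
for c in [(240,390),(727,243)]:print("plate",b(c,4).round(1))
th=np.radians(-1.86);t=611.3-17.0j
for p in[(-140,52),(105,-52)]:print(t+np.exp(1j*th)*complex(*p))
s=t+np.exp(1j*th)*complex(-110,0);print(s)
```

```text
sink rear bottom [475.1  13.7]
sink rear bottom [475.9 -46.2]
plate [475.1  34.2]
plate [713.6 -76.3]
(473.0615493007501+39.516641339264474j)
(714.5568915321145-72.38063155224147j)
(501.357956903289-13.429683526499126j)
```

Request:
servo_tool([
  [[1,-0.1,0,-0.4,0,0,0],[1,0,0,-0.5,0,0,0],[1,0,0,-0.3,0,0,0],[1,0,0,-0.1,0,0,0],[1,0,0,0,0,0,0]],
])

```text
t: 4.03
ee_pos: [495.6, -12.6, 95.8]
orientation: [-0.047, -3.139, -0.0]
ft_force: [-0.1, 0.3, -1.7]
width: 63.8
grasp_force: 30.0
```

Request:
servo_tool([
  [[1,0,0,-0.025,0,0,0],[1,0,0,0,0,0,0]],
])

```text
t: 4.2
ee_pos: [496.8, -13.0, 96.2]
orientation: [0.048, 3.14, -0.0]
ft_force: [0.0, -0.1, -0.8]
width: 63.7
grasp_force: 30.0
```

Request:
servo_tool([
  [[1,0,0,-0.025,0,0,0],[1,0,0,0,0,0,0]],
])

```text
t: 4.37
ee_pos: [496.7, -13.3, 95.2]
orientation: [0.049, 3.14, -0.0]
ft_force: [-0.2, -0.1, -1.8]
width: 63.2
grasp_force: 30.0
```

Request:
servo_tool([
  [[1,0,0,-0.025,0,0,0],[1,0,0,0,0,0,0]],
])

```text
t: 4.53
ee_pos: [496.5, -13.4, 93.9]
orientation: [0.049, 3.141, -0.0]
ft_force: [-0.2, 0.8, -0.3]
width: 64.0
grasp_force: 30.0
```

Request:
servo_tool([
  [[1,0,0,-0.02,0,0,0],[1,0,0,0,0,0,0]],
])

```text
t: 4.7
ee_pos: [496.6, -13.4, 93.8]
orientation: [0.049, 3.141, -0.0]
ft_force: [-2.2, 0.1, 10.4]
width: 63.9
grasp_force: 30.0
```

Request:
servo_tool([
  [[1,0,0,-0.02,0,0,0],[1,0,0,0,0,0,0]],
])

```text
t: 4.87
ee_pos: [496.7, -13.4, 93.6]
orientation: [0.05, 3.14, -0.0]
ft_force: [-4.4, 1.1, 18.6]
width: 64.0
grasp_force: 30.0
```

Request:
servo_tool([
  [[1,0,0,0.03,0,0,0],[-1,0,0,0,0,0,0],[-1,0,0,0,0,0,0],[-1,0,0,0,0,0,0],[-1,0,0,0,0,0,0]],
])

```text
t: 5.28
ee_pos: [496.4, -13.4, 93.1]
orientation: [-0.049, -3.141, -0.0]
ft_force: [-0.4, -0.5, -0.2]
width: 86.1
grasp_force: 0.0
```

Request:
servo_tool([
  [[-1,0,0,0.2,0,0,0],[-1,0,0,0.5,0,0,0],[-1,0,0,0.6,0,0,0],[0.45,-0.3,0,0.4,0,0,0],[0.45,-0.7,0,0,0,0,0]],
])

```text
t: 5.7
ee_pos: [460.9, -13.6, 164.8]
orientation: [0.049, 3.131, -0.001]
ft_force: [0.1, 0.6, -0.4]
width: 78.1
grasp_force: 0.0
```

Request:
servo_tool([
  [[0.45,-0.5,-0.05,0,0,0,0],[0.45,0,0,0,0,0,0],[0.45,0,0,0,0,0,0]],
])

```text
t: 5.95
ee_pos: [435.9, -15.4, 161.8]
orientation: [0.05, 3.141, -0.0]
ft_force: [0.3, -1.1, -0.3]
width: 58.0
grasp_force: 0.0
```

Run:
```python
from h import *
im=vision.get_image("top")[:,:,::-1]
crop("top",240,108,90,120,5,"pics/c4.png",im)
o=readout.get_obs();print(o['ee_pos'],o['width'])
```

```text
[437.13196976 -15.39196163 161.81767111] 54.220814656039934
```

View pics/c4.png

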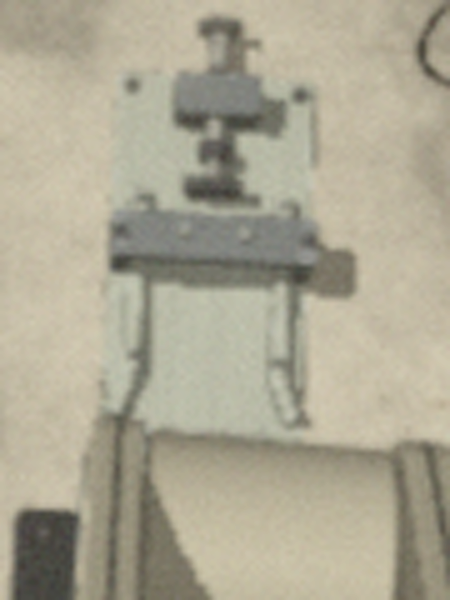

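The arm hides the sink here. The rails' inner edges are near crop columns 145 and 272 at row 330, the bridge ends at (110,238) and (318,246), and the pad at (213,190). I'll use these for the centreline, plus a scene crop of the sink.

Run:
```python
from h import *
b=lambda c,z:back("top",(240+(c[0]+.5)/5-.5,108+(c[1]+.5)/5-.5),z).round(1)
print("rails",b((145,330),18),b((272,330),18),"bridge",b((110,238),54),b((318,246),54),"pad",b((213,190),29),b((213,200),29))
crop("scene",201,160,130,98,6,"pics/c5.png")
```

```text
rails [579.3  15.2] [580.5 -49.7] bridge [619.   34.3] [617.1 -69.1] pad [650.4 -18.1] [645.2 -18.2]
```

View pics/c5.png

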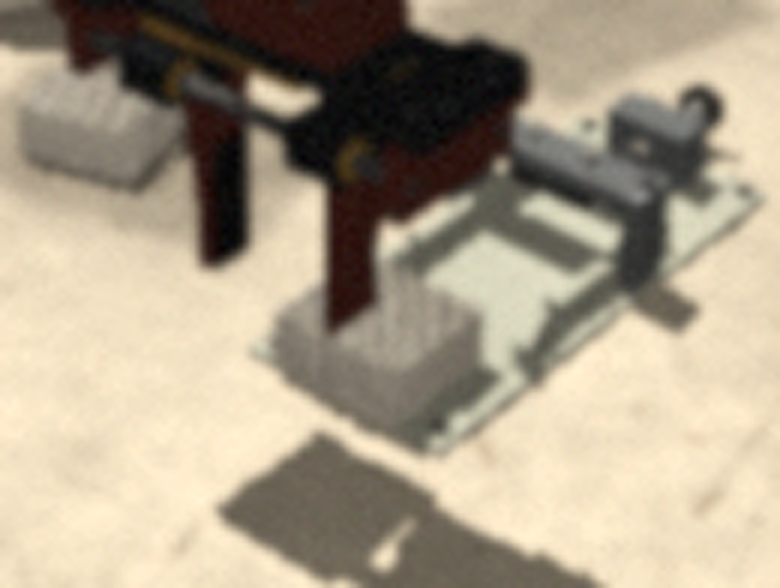

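The sink lies flat and square on the front plate, its rear on the plate's edge (crop 255,350 to 430,450) and its front before the mouth. Now I'll lower behind it and push.

Request:
servo_tool([
  [[0.45,0,0.05,-0.6,0,0,0],[0.45,0,0,-0.6,0,0,0],[0.45,0,0,-0.4,0,0,0],[0.45,0,0,-0.2,0,0,0],[0.45,0,0,0,0,0,0]],
])

```text
t: 6.47
ee_pos: [436.5, -13.3, 87.8]
orientation: [-0.049, -3.139, -0.0]
ft_force: [-0.3, -0.7, -0.1]
width: 24.2
grasp_force: 0.0
```

Request:
servo_tool([
  [[0.45,0.15,0,0,0,0,0],[0.45,0.15,0,0,0,0,0],[0.45,0.1,0,0,0,0,0],[0.45,0.05,0,0,0,0,0],[0.45,0,0,0,0,0,0]],
])

```text
t: 6.88
ee_pos: [455.7, -13.4, 90.0]
orientation: [0.049, 3.139, -0.0]
ft_force: [0.0, -0.2, 0.2]
width: 23.9
grasp_force: 0.0
```

Request:
servo_tool([
  [[0.45,0.1,-0.003,0,0,0,0],[0.45,0.1,-0.003,0,0,0,0],[0.45,0.1,-0.003,0,0,0,0],[0.45,0.1,-0.003,0,0,0,0],[0.45,0,0,0,0,0,0]],
])

```text
t: 7.3
ee_pos: [471.5, -13.9, 89.4]
orientation: [0.049, 3.14, -0.0]
ft_force: [-0.4, -0.8, 0.8]
width: 24.2
grasp_force: 0.0
```

Request:
servo_tool([
  [[0.45,0.12,-0.004,0,0,0,0],[0.45,0.12,-0.004,0,0,0,0],[0.45,0.12,-0.004,0,0,0,0],[0.45,0.12,-0.004,0,0,0,0],[0.45,0.12,-0.004,0,0,0,0]],
])

```text
t: 7.72
ee_pos: [495.0, -14.7, 89.3]
orientation: [0.049, 3.141, -0.0]
ft_force: [-0.0, 0.1, -1.0]
width: 24.1
grasp_force: 0.2
```

Request:
servo_tool([
  [[0.45,0.12,-0.004,0,0,0,0],[0.45,0.12,-0.004,0,0,0,0],[0.45,0.0,0,0,0,0,0]],
])

```text
t: 7.97
ee_pos: [505.3, -15.0, 89.4]
orientation: [0.049, 3.14, -0.0]
ft_force: [-0.4, 0.8, 0.3]
width: 23.7
grasp_force: 0.0
```

Run:
```python
from h import *
crop("scene",201,160,130,98,6,"pics/c6.png")
```

```text
(no output)
```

View pics/c6.png

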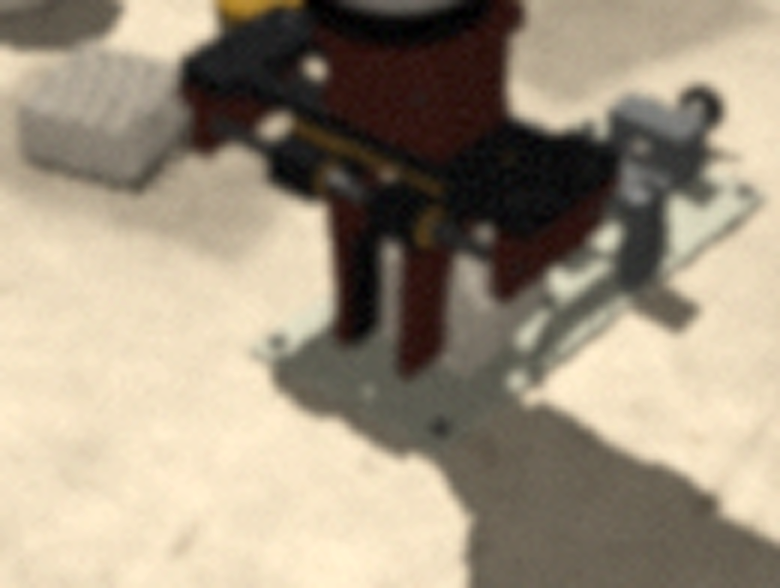

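The sink is in the channel between the rails with both fingers (tips near crop 352,340 and 415,372) square behind it. I'll push on.

Request:
servo_tool([
  [[0.45,0.12,-0.004,0,0,0,0],[0.45,0.12,-0.004,0,0,0,0],[0.45,0.12,-0.004,0,0,0,0],[0.45,0.12,-0.004,0,0,0,0],[0.45,0.1,-0.004,0,0,0,0]],
])

```text
t: 8.43
ee_pos: [527.9, -15.7, 89.3]
orientation: [0.049, 3.141, -0.0]
ft_force: [-2.0, 0.7, 0.5]
width: 24.1
grasp_force: 0.2
```

Request:
servo_tool([
  [[0.45,0.08,-0.003,0,0,0,0],[0.45,0.08,-0.003,0,0,0,0],[0.45,0.06,-0.002,0,0,0,0],[0.45,0.0,0,0,0,0,0]],
])

```text
t: 8.77
ee_pos: [536.6, -16.1, 89.3]
orientation: [0.049, 3.141, -0.0]
ft_force: [-0.8, -0.5, -0.1]
width: 24.2
grasp_force: 0.0
```

Request:
servo_tool([
  [[0.45,0.05,-0.0015,0,0,0,0],[0.45,0.05,-0.0015,0,0,0,0],[0.45,0.0,0,0,0,0,0]],
])

```text
t: 9.02
ee_pos: [540.3, -16.2, 89.3]
orientation: [0.049, 3.141, -0.0]
ft_force: [-0.3, -0.3, -0.6]
width: 24.1
grasp_force: 0.0
```

Request:
servo_tool([
  [[0.45,0.05,-0.0015,0,0,0,0],[0.45,0.05,-0.0015,0,0,0,0],[0.45,0.0,0,0,0,0,0]],
])

```text
t: 9.27
ee_pos: [544.5, -16.3, 89.4]
orientation: [0.049, 3.141, -0.0]
ft_force: [0.3, -0.6, 0.4]
width: 24.0
grasp_force: 0.0
```

Request:
servo_tool([
  [[0.45,0.04,-0.0013,0,0,0,0],[0.45,0.04,-0.0013,0,0,0,0],[0.45,0.04,-0.0013,0,0,0,0]],
])

```text
t: 9.52
ee_pos: [548.4, -16.4, 89.2]
orientation: [-0.049, -3.14, -0.0]
ft_force: [-2.4, -0.4, 0.8]
width: 24.4
grasp_force: 1.1
```

Request:
servo_tool([
  [[0.45,0.04,-0.0013,0,0,0,0],[0.45,0.04,-0.0013,0,0,0,0],[0.45,0.0,0,0,0,0,0]],
])

```text
t: 9.77
ee_pos: [552.1, -16.6, 89.2]
orientation: [-0.049, -3.141, -0.0]
ft_force: [-0.5, -0.1, -0.2]
width: 24.5
grasp_force: 0.5
```

Request:
servo_tool([
  [[0.45,0.04,-0.0013,0,0,0,0],[0.45,0.04,-0.0013,0,0,0,0]],
])

```text
t: 9.93
ee_pos: [555.0, -16.7, 89.1]
orientation: [-0.049, -3.141, -0.0]
ft_force: [-1.1, -0.7, -0.4]
width: 24.4
grasp_force: 0.9
```

Request:
servo_tool([
  [[0.45,0.03,-0.001,0,0,0,0],[0.45,0.03,-0.001,0,0,0,0],[0.45,0.03,-0.001,0,0,0,0]],
])

```text
t: 10.18
ee_pos: [558.9, -16.8, 89.2]
orientation: [-0.049, -3.141, 0.0]
ft_force: [-1.9, -1.0, -0.5]
width: 23.9
grasp_force: 0.8
```

Request:
servo_tool([
  [[0.45,0.03,-0.001,0,0,0,0],[0.45,0.03,-0.001,0,0,0,0]],
])

```text
t: 10.35
ee_pos: [561.3, -16.9, 89.2]
orientation: [-0.049, -3.141, 0.0]
ft_force: [-1.7, -0.8, -1.1]
width: 24.7
grasp_force: 0.8
```

Request:
servo_tool([
  [[0.45,0.03,-0.001,0,0,0,0],[0.45,0.03,-0.001,0,0,0,0]],
])

```text
t: 10.52
ee_pos: [563.7, -17.0, 89.3]
orientation: [0.049, 3.141, 0.0]
ft_force: [-2.4, 0.0, -0.9]
width: 24.3
grasp_force: 0.8
```

Request:
servo_tool([
  [[0.45,0.03,-0.001,0,0,0,0],[0.45,0.03,-0.001,0,0,0,0]],
])

```text
t: 10.68
ee_pos: [566.1, -17.0, 89.3]
orientation: [0.049, 3.141, -0.0]
ft_force: [-1.7, -0.4, -0.7]
width: 24.4
grasp_force: 0.8
```

Request:
servo_tool([
  [[0.45,0.03,-0.001,0,0,0,0],[0.45,0.03,-0.001,0,0,0,0]],
])

```text
t: 10.85
ee_pos: [568.5, -17.1, 89.2]
orientation: [-0.049, -3.141, 0.0]
ft_force: [-1.3, -0.2, -0.0]
width: 24.0
grasp_force: 0.8
```

Request:
servo_tool([
  [[0.45,0.03,-0.001,0,0,0,0],[0.45,0.03,-0.001,0,0,0,0]],
])

```text
t: 11.02
ee_pos: [570.9, -17.2, 89.3]
orientation: [0.049, 3.141, 0.0]
ft_force: [-1.6, 0.0, -0.5]
width: 23.9
grasp_force: 0.8
```

Request:
servo_tool([
  [[0.45,0.03,-0.001,0,0,0,0],[0.45,0.03,-0.001,0,0,0,0]],
])

```text
t: 11.18
ee_pos: [573.3, -17.3, 89.3]
orientation: [-0.049, -3.141, 0.0]
ft_force: [-1.7, -0.5, -0.5]
width: 24.3
grasp_force: 0.8
```

Request:
servo_tool([
  [[0.45,0.03,-0.001,0,0,0,0],[0.45,0.03,-0.001,0,0,0,0]],
])

```text
t: 11.35
ee_pos: [575.7, -17.4, 89.3]
orientation: [0.049, 3.141, -0.0]
ft_force: [-2.4, -0.5, -0.5]
width: 24.1
grasp_force: 0.8
```

Request:
servo_tool([
  [[0.45,0.025,-0.001,0,0,0,0],[0.45,0.025,-0.001,0,0,0,0]],
])

```text
t: 11.52
ee_pos: [577.7, -17.4, 89.3]
orientation: [-0.049, -3.141, -0.0]
ft_force: [-1.9, -1.0, -0.6]
width: 24.4
grasp_force: 0.9
```

Request:
servo_tool([
  [[0.45,0.025,-0.001,0,0,0,0],[0.45,0.025,-0.001,0,0,0,0]],
])

```text
t: 11.68
ee_pos: [579.7, -17.5, 89.3]
orientation: [0.049, 3.141, 0.0]
ft_force: [-0.7, -0.0, 0.1]
width: 24.1
grasp_force: 0.9
```

Request:
servo_tool([
  [[0.45,0.025,-0.001,0,0,0,0],[0.45,0.025,-0.001,0,0,0,0]],
])

```text
t: 11.85
ee_pos: [580.9, -17.5, 89.2]
orientation: [-0.049, -3.139, -0.0]
ft_force: [-5.7, 1.0, 2.8]
width: 24.1
grasp_force: 3.1
```

Request:
servo_tool([
  [[0.45,0.015,-0.0005,0,0,0,0],[0.45,0,0,0,0,0,0],[0.45,0,0,0,0,0,0]],
])

```text
t: 12.1
ee_pos: [581.1, -17.5, 89.1]
orientation: [-0.049, -3.139, -0.0]
ft_force: [-5.4, 0.2, 2.3]
width: 24.1
grasp_force: 2.9
```

Request:
servo_tool([
  [[0.45,0.025,-0.0007,0,0,0,0],[0.45,0,0,0,0,0,0],[0.45,0,0,0,0,0,0]],
])

```text
t: 12.35
ee_pos: [581.6, -17.5, 89.0]
orientation: [-0.049, -3.137, -0.0]
ft_force: [-7.7, 0.3, 3.1]
width: 24.1
grasp_force: 3.7
```

Request:
servo_tool([
  [[0.45,0.02,-0.0007,0,0,0,0],[0.45,0.015,-0.0003,0,0,0,0],[0.45,0,0,0,0,0,0],[0.45,0,0,0,0,0,0]],
])

```text
t: 12.68
ee_pos: [582.0, -17.5, 88.8]
orientation: [-0.049, -3.135, -0.0]
ft_force: [-9.4, 0.6, 5.2]
width: 24.2
grasp_force: 4.9
```

Request:
servo_tool([
  [[0.45,0.02,-0.0005,0.01,0,0,0],[0.45,0,0,0,0,0,0],[0.45,0,0,0,0,0,0]],
])

```text
t: 12.93
ee_pos: [582.4, -17.5, 88.8]
orientation: [-0.049, -3.134, -0.0]
ft_force: [-10.7, 0.6, 4.1]
width: 24.1
grasp_force: 5.1
```

Run:
```python
from h import *
f=[]
for i in range(6): vision.get_image("scene"); o=readout.get_obs(); f.append(o['ft_force'])
print(np.mean(f,0),o['ee_pos'],o['grasp_force'])
```

```text
[-10.23672882   0.60423033   3.10554732] [582.34921544 -17.50805532  88.86170221] 5.104689518921077
```

Request:
servo_tool([
  [[0.45,0.022,-0.0005,0.005,0,0,0],[0.45,0,0,0,0,0,0],[0.45,0,0,0,0,0,0]],
])

```text
t: 13.48
ee_pos: [582.7, -17.5, 88.9]
orientation: [-0.049, -3.133, -0.001]
ft_force: [-11.6, 0.4, 3.3]
width: 23.9
grasp_force: 5.7
```

Run:
```python
from h import *
f=[]
for i in range(6): vision.get_image("scene"); o=readout.get_obs(); f.append(o['ft_force'])
print(np.mean(f,0),o['ee_pos'],o['grasp_force'])
```

```text
[-11.4036434    0.36421265   2.83075717] [582.71361018 -17.50076641  88.86058606] 5.694164070300758
```

Request:
servo_tool([
  [[0.45,0.016,-0.0005,0.003,0,0,0],[0.45,0,0,0,0,0,0],[0.45,0,0,0,0,0,0],[0.45,0,0,0,0,0,0]],
])

```text
t: 14.12
ee_pos: [582.9, -17.5, 88.9]
orientation: [-0.049, -3.132, -0.001]
ft_force: [-12.8, -0.0, 3.7]
width: 24.1
grasp_force: 6.2
```

That is about 12.3 N in total less about 2 N of drag, so roughly 10 N on the stop. I'll back off gently.

Request:
servo_tool([
  [[0.45,-0.03,0.001,0,0,0,0],[0.45,-0.03,0.001,0,0,0,0],[0.45,-0.04,0.001,0,0,0,0],[0.45,-0.06,0.002,0,0,0,0],[0.45,-0.1,0.003,0,0,0,0]],
])

```text
t: 14.53
ee_pos: [577.6, -17.5, 90.4]
orientation: [0.049, 3.138, -0.0]
ft_force: [0.1, -0.3, -0.1]
width: 24.0
grasp_force: 0.0
```

Request:
servo_tool([
  [[0.45,-0.3,0.01,0,0,0,0],[0.45,-0.6,0.02,0,0,0,0],[0.45,-0.7,0,0.4,0,0,0],[0.45,-0.5,0,0.8,0,0,0],[0.45,-0.5,0,0.8,0,0,0]],
])

```text
t: 14.95
ee_pos: [471.1, -16.2, 170.2]
orientation: [-0.049, -3.14, 0.0]
ft_force: [1.5, -0.7, -0.4]
width: 24.2
grasp_force: 0.0
```

Request:
servo_tool([
  [[0.45,0,0.5,0.3,0,0,0],[0.45,0,0.8,0,0,0,0],[0.45,0,0.8,0,0,0,0],[0.45,0,0.8,0,0,0,0],[0.45,0,0.8,0,0,0,0]],
])

```text
t: 15.37
ee_pos: [473.3, 133.4, 183.0]
orientation: [0.05, 3.138, 0.002]
ft_force: [0.5, -0.2, -0.4]
width: 23.9
grasp_force: 0.0
```

Request:
servo_tool([
  [[0.45,0,0.8,0,0,0,0],[0.45,0,0.8,0,0,0,0],[0.45,0,0.5,0,0,0,0],[0.45,0,0,0,0,0,0],[0.45,0,0,0,0,0,0]],
])

```text
t: 15.78
ee_pos: [472.9, 216.8, 182.4]
orientation: [0.045, 3.139, 0.001]
ft_force: [-0.0, -1.0, 0.0]
width: 24.2
grasp_force: 0.0
```

Run:
```python
from h import *
crop("top",240,108,105,120,5,"pics/c7.png")
```

```text
(no output)
```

View pics/c7.png

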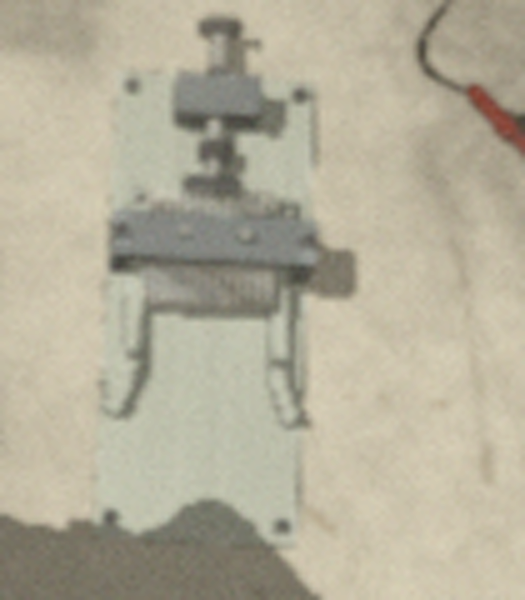

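The sink sits square under the gantry (rear edge at row 312, front at row 197) with its front on the pad at (213,188). The robot is clear of everything, so I'm handing in.

```bash
python3 -c "
from workcell import close_job
print(close_job())"
```

```text
the job is handed in; nothing more can be done
None
```

The heat sink nearest the base was laid on the front plate, pushed under the gantry, pressed on the stop with an estimated 10 N (about 12.3 N total less about 2 N of shoe drag), then released; the last picture shows it standing against the pad, and the job is handed in.

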